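# Lay out the pulse-immunity test row

## Robot

A 7-joint arm with a two-finger parallel gripper is mounted at the origin on the work surface. World frame = base frame: x ahead of the robot, y to its left, z up, the work surface at z = 0. Lengths are in m, angles in degrees, forces in N, time in s.
With the tool pointing down it reaches from about 0.425 to 0.875 m from the base axis. Payload 4.7 kg.
Tool frame: the origin (TCP) lies at the very end of the fingers, on their centre line; the grasp point (between the pads) lies env.grip_point_offset behind it (env.grip_point_offset is the distance from the TCP to the grasp point, in m); z points along the fingers, y is the direction in which the jaws open and shut (so a half turn about z gives the same grasp; the last joint's range is limited). The gripper opens to 87 mm and grips with 3 to 60 N. Pads are 19 mm wide; open, the fingers measure 117 mm over their backs; the gripper's body (75 mm by 190 mm) begins 51 mm behind the grasp point.
Start: joints at [-62.389, 18.392, -4.016, 83.108, 1.295, 78.541, -3.26], TCP at [0.293, 0.58, 0.198] pointing down, gripper open.
Joint ranges: [-163.93, 163.93], [-17.29, 119.83], [-79.2, 71.16], [3.27, 140.29], [-89.18, 269.18], [5.43, 117.66], [-154.24, 154.24]. Speed limits (degrees/s): [147.25, 147.25, 180, 180, 180, 180, 180].

## Interface

Orientations are given as [roll, pitch, yaw] about the fixed x, y, z axes, in that order (R = Rz(yaw) Ry(pitch) Rx(roll)).
In Python, from cell import env gives the robot as it stands.
- The arm moves only by the tool send_rows, never from a script. Its argument "plan" is a list of rows, each a list of 7 numbers: the finger opening in mm, from 0 to 87, then the shift along the tool's x, y, z in mm, then the turn, a rotation vector about the tool's x, y, z in rad. A call has 1 to 12 rows; each row shifts and turns the commanded pose from where the row before left it, along the tool's axes as they then stand; what a row does not reach is not made up. A row lasts 1/10 s, in which the tool goes at most 50 mm and 8.59 degrees, less where a joint would pass 70% of its speed; a pose out of reach is approached as far as the arm can. A call is refused whole if a number of a shift passes 50 or a number of a turn 0.15, either way. A call with a gripper value outside its range is refused whole. The fingers move at their own pace and stop on an object; "grip_force" is the grip in N (left out, the last holds). Time passes only in rows, so rows that do not move let the fingers close. It gives the time, the measured TCP pose, the force and the opening at its end, in the units of the state.
- env.get_obs(): the state, without advancing time (a new reading comes with each control period).
- env.read_camera(name): name is "side" or "top" or "wrist"; returns the picture (480x640x3 uint8, red, green, blue); there is no depth.
- env.get_calibration(name): a dict with "fx", "fy", "cx", "cy" (pixels), "extrinsics" (4x4, takes a point from camera to world coordinates). Camera axes: x right, y down, z forward; pixel columns grow to the right and rows downward; lengths in m; the calibration is good to about 2 mm. The wrist camera is an equidistant fisheye: a pixel r from the principal point sees the ray r / f radians off the axis. A picture is of the moment at which its call begins: read the wrist's pose just before it. get_calibration takes no time and is no camera call; for the wrist camera it gives the pose at the moment of the call.
- env.sign_off(): hands the job in, once; it reports no verdict.
Trained networks look in the newest picture that a camera, given by its name, has taken for a name from the list of things; names that differ only in an ending like _2 or _b are one class to them, and where a whole thing is asked for, a point or a joint stands for the part that bears it (a point fixed in the world has none). Each returns a list of dicts, best first, with "confidence" (0 to 1); they miss things now and then, are a little off and sometimes report something else, mostly with a low value. They report only what shows in the picture. A call takes as long as a camera call. They do not tell look-alikes from the thing itself.
- env.regions_of(camera, query): "region" (480x640 bool, what is visible of it) and "rect" ([left, top, right, bottom] in pixels, round what is visible of it).
The state is a dict: "time_s": time; "qpos": joint angles; "joint_velocities": joint speeds; "effort": joint torques, N m; "tool_pos": TCP position; "tool_rot": TCP orientation; "force": force on the tool from outside, world axes, zero at the start; "wrist_torque": the same for the moment, N m; "grip_width": finger opening in m.
Only numpy, scipy, OpenCV 4.12 (cv2) and the standard library are available. Lean on these libraries where they do the work, as an engineer would, in place of code of your own. Each camera call takes 0.05 s, during which the arm holds its last target. There are 200 camera calls.

## Task

Lay out the test row on the bench: put the white device on the middle of the pine board with its long sides along the board's long sides and the red probe on the middle of the device, and stand the orange warning lamp on the middle of the green supply. Stand the blue coupler on the bench midway between the board and the green supply, and the yellow attenuator midway between the board and the black load, both in line with the row and with their brass connectors pointing along it. Everything ends upright and released; leave the multimeter and the carton alone.

Things in the scene. Friction and masses are not known exactly. Their poses are not given: they have to be found in the camera images.
- board: Bare pine insulating board, fixed to the bench, middle of the straight row of three fixed things: 130 mm along its x (its long sides), 100 mm along its y, 20 mm thick. Origin at the centre of its underside, on the bench (z = 0). Its y axis runs along the row.
- supply: Green metal pulse-supply box with a plain flat top, fixed, 100 x 100 x 45 mm high, with small brass connectors that stick out 10 mm from its sides along the row. It stands at one end of the row, on either side of the board from start to start; its centre is 250 mm from the board's centre along the board's y, and it is squared to the board. Origin at the centre of its underside.
- load: Black finned load (heat sink), fixed, 100 x 100 x 45 mm high, with brass connectors 10 mm long along the row. It stands at the other end of the row, 250 mm from the board's centre, squared to the board. Origin at the centre of its underside.
- device_mid (a point): White plastic device to be tested, loose, a flat box 80 mm along x, 56 mm along y, 34 mm high, black vent slots on its long sides, two thin grey lines along its flat top. Origin at its centre, half-way up; z is up when it stands upright.
- coupler_mid (a point): Blue metal coupling box, loose: body 44 mm along x, 60 mm along y, 40 mm high, aluminium patch on top; a brass connector 14 mm thick and 8 mm long on each of its y ends (76 mm over both). The two ends are alike. Grip it by its 44 mm width. Origin at its centre, half-way up; z is up when it stands upright.
- attenuator_mid (a point): Yellow plastic attenuator, loose: body 40 mm along x, 60 mm along y, 36 mm high, four black lines across its top; a brass connector 14 mm thick and 8 mm long on each of its y ends (76 mm over both). The two ends are alike. Grip it by its 40 mm width. Origin at its centre, half-way up; z is up when it stands upright.
- probe_mid (a point): Red round field probe, loose: a puck 44 mm in diameter, 28 mm high, white disc on its flat top. Origin at its centre, half-way up; z is up when it stands upright.
- lamp_mid (a point): Orange warning lamp, loose, upright: round black base 48 mm in diameter and 16 mm high, orange cylinder 38 mm in diameter above it, 62 mm high in all. Origin at its centre, half-way up; z is up when it stands upright.
- multimeter: Grey handheld multimeter lying beyond the row, 75 x 150 x 32 mm, a bystander to leave alone. Origin at the centre of its underside.
- carton: Small cardboard carton with a white paper band beyond the row, 85 x 120 x 50 mm, a bystander to leave alone. Origin at the centre of its underside.
Things that resemble listed ones, but are neither listed nor needed, are in the scene too. Of the things like the part that bears probe_mid, leave any that is grey or pink; of the rest the larger one is meant.

How it is judged (in metres and radians):
At the end, for the whole second after the job is handed in: Device flat on the board (12 mm, 0.2 rad), probe on the device (12 mm), lamp on the supply (15 mm), coupler midway board-supply and attenuator midway board-load on the bench (15 mm, 0.2 rad). All upright (0.12 rad), at rest; multimeter and carton within 15 mm of their start (x of device_mid in the frame of board between -0.012 and 0.012 m and y of device_mid in the frame of board between -0.012 and 0.012 m and z of device_mid in the frame of board between 0.032 and 0.042 m and angle between the x axis of device_mid and the x axis of board, either way round below 0.2 rad and horizontal distance between probe_mid and device_mid below 0.012 m and z of probe_mid in the frame of device_mid between 0.026 and 0.036 m and horizontal distance between lamp_mid and supply below 0.015 m and z of lamp_mid in the frame of supply between 0.071 and 0.081 m and x of coupler_mid in the frame of board between -0.015 and 0.015 m and height (world z) of coupler_mid between 0.015 and 0.025 m and angle between the y axis of each of coupler_mid, attenuator_mid and the y axis of board, either way round below 0.2 rad and ((y of supply in the frame of board above 0 m and y of coupler_mid in the frame of board between 0.11 and 0.14 m) or (y of supply in the frame of board below 0 m and y of coupler_mid in the frame of board between -0.14 and -0.11 m)) and x of attenuator_mid in the frame of board between -0.015 and 0.015 m and height (world z) of attenuator_mid between 0.013 and 0.023 m and ((y of load in the frame of board above 0 m and y of attenuator_mid in the frame of board between 0.11 and 0.14 m) or (y of load in the frame of board below 0 m and y of attenuator_mid in the frame of board between -0.14 and -0.11 m)) and angle between each of device_mid, coupler_mid, attenuator_mid, probe_mid, lamp_mid's own z axis and vertical below 0.12 rad and linear speed of each of device, coupler, attenuator, probe, lamp below 0.02 m/s and distance of each of multimeter, carton from where it was at the start of the episode below 0.015 m); the robot touches nothing.
It fails at once if the multimeter is pushed out of its place (more than 15 mm) (distance of multimeter from where it was at the start of the episode above 0.015 m).
It fails at once if the carton is pushed out of its place (more than 15 mm) (distance of carton from where it was at the start of the episode above 0.015 m).
It also fails if it takes over 107 s, if anything falls off the work surface, if the arm or the gripper's body presses on something with over 40 N, if the wrist force passes 120 N, or if a joint passes its speed limit or range.

## Working session

There is one attempt and no reset: what is moved stays moved. The work goes in short steps, Python scripts to look and compute and a tool call to move; the robot and the scene stay as the last step left them, time stands still between calls to the robot, and variables do not carry over. Pictures are saved under pics/ and viewed, about 12 in all and at most 16, crops included, and the job is handed in when it is done.

Besides the shell and the picture viewer there is one more tool, called after "Request:" by a JSON object that holds its "name" and its "arguments". send_rows: Moves the arm, as the interface text tells. Its arguments: {"type":"object","properties":{"plan":{"type":"array"},"grip_force":{"type":"number"}},"required":["plan"]}

```bash
ls; mkdir -p pics
python3 - <<'E'
from cell import env
import cv2,numpy as np
print(env.get_obs(), env.grip_point_offset)
for c in ("top","side","wrist"):
    im=env.read_camera(c); cv2.imwrite(f"pics/{c}0.png",im[:,:,::-1]); k=env.get_calibration(c); print(c,{a:np.round(b,4).tolist() for a,b in k.items()})
E
```

```text
pics
{'time_s': 0.0, 'qpos': array([-62.38940467,  18.43942207,  -4.01558442,  83.1749917 ,
         1.29483955,  78.5417353 ,  -3.26031846]), 'joint_velocities': array([ 0.00504613,  0.10729805,  0.0079859 ,  0.03478105,  0.06992366,
       -0.03187327, -0.01844584]), 'effort': array([-6.43753697e-05, -4.91278303e+01, -4.03972026e-01, -3.12526309e+01,
       -6.38717436e-02,  4.38043533e-02,  1.79892613e-04]), 'tool_pos': array([0.29286983, 0.57959904, 0.19665669]), 'tool_rot': array([-1.79889088e+02,  5.64371880e-03,  1.53198862e+02]), 'force': array([ 0.31239603,  0.0020122 , -0.09633677]), 'wrist_torque': array([-0.04607816, -0.03272584, -0.01457696]), 'grip_width': 0.08695487597147741} 0.0187
top {'fx': 473.1713, 'fy': 473.1713, 'cx': 319.9184, 'cy': 252.9392, 'extrinsics': [[-0.0221, -0.9857, 0.1671, 0.374], [-0.9996, 0.0246, 0.0134, 0.0407], [-0.0173, -0.1667, -0.9859, 1.12], [0.0, 0.0, 0.0, 1.0]]}
side {'fx': 535.7994, 'fy': 535.7994, 'cx': 306.136, 'cy': 234.5954, 'extrinsics': [[-0.9953, -0.0688, 0.0684, 0.4955], [-0.097, 0.6994, -0.7082, 0.7474], [0.0009, -0.7115, -0.7027, 0.7723], [0.0, 0.0, 0.0, 1.0]]}
wrist {'fx': 371.6483, 'fy': 371.6483, 'cx': 325.4023, 'cy': 243.4523, 'extrinsics': [[0.4511, 0.852, 0.2657, 0.2201], [0.8925, -0.4303, -0.1355, 0.6171], [-0.0011, 0.2983, -0.9545, 0.3827], [0.0, 0.0, 0.0, 1.0]]}
```

View pics/top0.png

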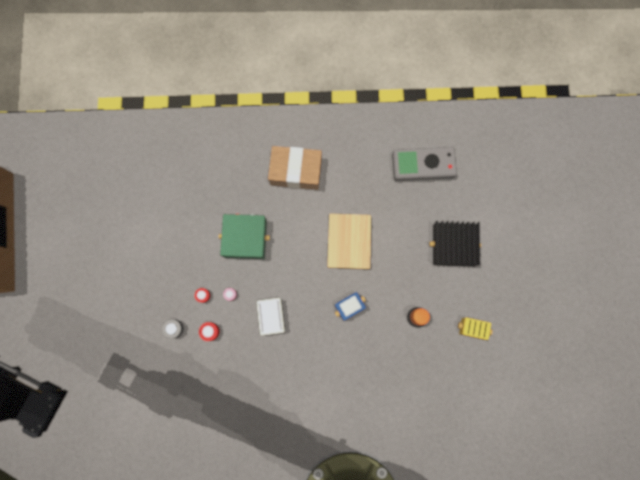

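View pics/side0.png

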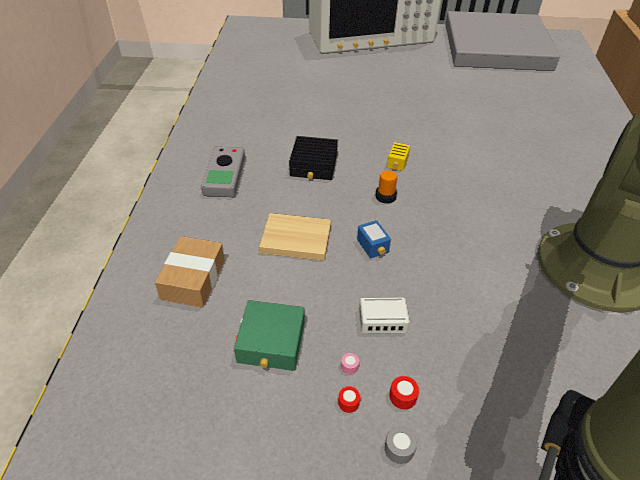

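Top view: green supply (243,236), board (350,241) and black load (456,244). Device is at (270,316), coupler (350,306), lamp (420,317), attenuator (477,328). The large red puck is the probe at (208,331); the small red (202,295), pink (230,294) and grey (173,328) pucks are decoys. I'll fit models to the masks in both fixed views.

```bash
cat > h.py <<'E'
from cell import env
import cv2,numpy as np
from scipy.optimize import minimize
S=4
def box(sx,sy,z0,z1,oy=0):
    return np.array([[a*sx/2,oy+b*sy/2,z] for a in(-1,1) for b in(-1,1) for z in(z0,z1)])
def cyl(d,z0,z1):
    t=np.linspace(0,2*np.pi,24,endpoint=False)
    return np.array([[d/2*np.cos(a),d/2*np.sin(a),z] for a in t for z in(z0,z1)])
def conn(h,L,w,x=.014): return [box(x,x,h-.007,h+.007,0)*[1,w/.014,1]+[0,s*(L/2+w/2),0] for s in(-1,1)]
M={'board':[box(.13,.1,0,.02)],'supply':[box(.1,.1,0,.045)],'load':[box(.1,.1,0,.045)],
'device_mid':[box(.08,.056,0,.034)],'coupler_mid':[box(.044,.06,0,.04)]+conn(.02,.06,.008),
'attenuator_mid':[box(.04,.06,0,.036)]+conn(.018,.06,.008),'probe_mid':[cyl(.044,0,.028)],
'lamp_mid':[cyl(.048,0,.016),cyl(.038,.016,.062)]}
def project(P,k,fish=False):
    E=np.linalg.inv(k['extrinsics']); p=P@E[:3,:3].T+E[:3,3]
    if fish:
        r=np.hypot(p[:,0],p[:,1]); th=np.arctan2(r,p[:,2]); s=th/np.maximum(r,1e-9)
        return np.c_[k['cx']+k['fx']*s*p[:,0],k['cy']+k['fy']*s*p[:,1]]
    return np.c_[k['cx']+k['fx']*p[:,0]/p[:,2],k['cy']+k['fy']*p[:,1]/p[:,2]]
def sil(parts,pose,k,fish,z=0):
    m=np.zeros((480*S,640*S),np.uint8); c,s=np.cos(pose[2]),np.sin(pose[2]); R=np.array([[c,-s,0],[s,c,0],[0,0,1]])
    for P in parts:
        q=(project(P@R.T+[pose[0],pose[1],z],k,fish)+.5)*S-.5
        cv2.fillConvexPoly(m,cv2.convexHull(np.round(q*16).astype(np.int32)),1,shift=4)
    return m
def ground(k,u,v,z):
    d=k['extrinsics'][:3,:3]@[(u-k['cx'])/k['fx'],(v-k['cy'])/k['fy'],1]; o=k['extrinsics'][:3,3]
    return (o+d*(z-o[2])/d[2])[:2]
def fit(parts,views,p0,z=0,yaw=True):
    # views: list of (k,fish,mask480)
    big=[np.kron(v[2].astype(np.uint8),np.ones((S,S),np.uint8)) for v in views]
    def cost(p):
        p=p if yaw else np.r_[p[:2],p0[2]]
        c=0
        for (k,f,_),b in zip(views,big):
            m=sil(parts,p,k,f,z); c+=1-(m&b).sum()/max(1,(m|b).sum())
        return c/len(views)
    best=None
    for y in (np.deg2rad([0,22,45,67,90,112,135,157]) if yaw is True else [p0[2]]):
        x0=np.array([p0[0],p0[1],y]); sim=np.array([x0,x0+[.008,0,0],x0+[0,.008,0],x0+[0,0,.2]])
        r=minimize(cost,x0,method='Nelder-Mead',options=dict(initial_simplex=sim,xatol=2e-4,fatol=1e-4,maxiter=120))
        if best is None or r.fun<best.fun: best=r
    return best.x,1-best.fun
E
cat > m1.py <<'E'
from h import *
K={c:env.get_calibration(c) for c in('top','side')}
for c in K: env.read_camera(c)
hints={'probe_mid':{'top':(208,331),'side':(404,392)}}
H={'board':.02,'supply':.045,'load':.045,'device_mid':.034,'coupler_mid':.04,'attenuator_mid':.036,'probe_mid':.028,'lamp_mid':.031}
for q in M:
    V=[];p0=None
    for c in K:
        L=env.regions_of(c,q)
        L=[l for l in L if l['confidence']>.3]
        if q in hints: L=[l for l in L if np.hypot((l['rect'][0]+l['rect'][2])/2-hints[q][c][0],(l['rect'][1]+l['rect'][3])/2-hints[q][c][1])<12]
        if not L: print(q,c,'none'); continue
        l=L[0]; r=l['rect']; V.append((K[c],False,l['region'])); g=ground(K[c],(r[0]+r[2])/2,(r[1]+r[3])/2,H[q]/2)
        if p0 is None:p0=g
        print(q,c,len(L),round(l['confidence'],2),r,np.round(g,3))
    yaw=False if q in('probe_mid','lamp_mid') else True
    out=[fit(M[q],V,[*p0,0],yaw=yaw)]+[fit(M[q],[v],[*p0,0],yaw=yaw) for v in V]
    for x,i in out: print('   ',np.round(x[:2],4),round(np.degrees(x[2])%180,1),round(i,3))
E
python3 m1.py
```

```text
board top 1 0.95 [327.8, 215.0, 369.7, 270.3] [ 0.585 -0.014]
board side 1 0.86 [263.1, 217.5, 330.2, 261.0] [ 0.587 -0.006]
    [ 0.5897 -0.0133] 176.5 0.95
    [ 0.5899 -0.0126] 177.0 0.97
    [ 0.5891 -0.016 ] 177.3 0.945
supply top 2 0.63 [218.6, 207.9, 266.4, 261.5] [0.608 0.238]
supply side 1 0.77 [235.0, 302.8, 303.2, 369.1] [0.607 0.238]
    [0.6049 0.2359] 176.9 0.943
    [0.6049 0.2363] 86.9 0.958
    [0.6046 0.2325] 177.7 0.938
load top 1 0.71 [430.9, 219.3, 482.1, 265.1] [ 0.578 -0.266]
load side 1 0.78 [288.3, 134.6, 337.5, 180.2] [ 0.578 -0.265]
    [ 0.5754 -0.2626] 176.7 0.934
    [ 0.5751 -0.262 ] 175.9 0.95
    [ 0.575  -0.2665] 87.8 0.936
device_mid top 2 0.84 [256.2, 297.9, 287.7, 336.1] [0.413 0.17 ]
device_mid side 1 0.62 [356.1, 297.5, 411.2, 334.7] [0.415 0.174]
    [0.4157 0.1725] 6.0 0.93
    [0.4158 0.1736] 5.3 0.953
    [0.4155 0.1699] 5.8 0.923
coupler_mid top 1 0.94 [336.7, 292.4, 363.4, 320.0] [ 0.434 -0.011]
coupler_mid side 1 0.91 [354.8, 217.6, 388.9, 259.2] [ 0.438 -0.013]
    [ 0.4347 -0.0099] 26.4 0.884
    [ 0.4348 -0.0083] 29.1 0.88
    [ 0.4353 -0.013 ] 24.4 0.912
attenuator_mid top 1 0.91 [456.1, 316.6, 486.7, 339.7] [ 0.378 -0.287]
attenuator_mid side 1 0.89 [387.8, 140.7, 407.9, 172.9] [ 0.38  -0.293]
    [ 0.3783 -0.2934] 167.1 0.914
    [ 0.378  -0.2921] 166.5 0.916
    [ 0.3781 -0.296 ] 167.0 0.933
probe_mid top 1 0.52 [195.3, 322.2, 219.7, 338.9] [0.386 0.32 ]
probe_mid side 1 0.8 [391.1, 376.4, 420.8, 407.2] [0.381 0.314]
    [0.3844 0.3168] 8.5 0.889
    [0.3844 0.3181] 3.7 0.891
    [0.384  0.3154] 10.9 0.908
lamp_mid top 1 0.92 [408.6, 304.9, 427.2, 327.2] [ 0.408 -0.167]
lamp_mid side 1 0.66 [376.1, 175.5, 399.4, 203.3] [ 0.404 -0.174]
    [ 0.4074 -0.166 ] 4.8 0.859
    [ 0.4084 -0.1667] 5.0 0.793
    [ 0.4076 -0.166 ] 4.6 0.925
```

```bash
cat > p.py <<'E'
import sys,numpy as np
from h import env
# usage: p.py x y z yaw
x,y,z,w=map(float,sys.argv[1:5]); o=env.get_obs(); p=o['tool_pos']; yaw=o['tool_rot'][2]
d=(w-yaw+180)%360-180; a=np.radians(w); dx,dy=x-p[0],y-p[1]
print('t',round(o['time_s'],2),'pos',np.round(p,4),'rot',np.round(o['tool_rot'],2),'grip',round(o['grip_width'],4))
print('turn about tool z: %.3f rad; AFTER turning shift x %.1f y %.1f z %.1f mm'%(-np.radians(d),1e3*(np.cos(a)*dx+np.sin(a)*dy),1e3*(np.sin(a)*dx-np.cos(a)*dy),1e3*(p[2]-z)), 'dist %.0f'%(1e3*np.hypot(dx,dy)))
E
python3 p.py .4157 .1725 .12 186
```

```text
t 1.05 pos [0.2932 0.5802 0.1978] rot [179.99   0.   153.2 ] grip 0.0874
turn about tool z: -0.573 rad; AFTER turning shift x -79.3 y -418.2 z 77.8 mm dist 426
```

Request:
{"name": "send_rows", "arguments": {"plan": [[87,0,0,0,0,0,-0.115],[87,0,0,0,0,0,-0.115],[87,0,0,0,0,0,-0.115],[87,0,0,0,0,0,-0.115],[87,0,0,0,0,0,-0.113],[87,-8,-42,0,0,0,0],[87,-8,-42,0,0,0,0],[87,-8,-42,0,0,0,0],[87,-8,-42,0,0,0,0],[87,-8,-42,6,0,0,0],[87,-8,-42,6,0,0,0],[87,-8,-42,6,0,0,0]], "grip_force": 20}}

```text
time_s: 2.25
tool_pos: [0.3801, 0.292, 0.1799]
tool_rot: [180.0, 0.1, -174.0]
force: [0.8, -0.2, 0.0]
grip_width: 0.0867
```

```bash
python3 p.py .4157 .1725 .12 186
```

```text
t 2.25 pos [0.3801 0.292  0.1799] rot [ 1.7996e+02  5.0000e-02 -1.7397e+02] grip 0.0867
turn about tool z: 0.001 rad; AFTER turning shift x -22.9 y -122.6 z 59.9 mm dist 125
```

Request:
{"name": "send_rows", "arguments": {"plan": [[87,-8,-42,20,0,0,0],[87,-8,-42,20,0,0,0],[87,-7,-38,20,0,0,0],[87,0,0,0,0,0,0],[87,0,0,0,0,0,0]]}}

```text
time_s: 2.75
tool_pos: [0.4154, 0.1742, 0.1197]
tool_rot: [180.0, -0.0, -174.1]
force: [-0.5, 0.5, 0.5]
grip_width: 0.0872
```

```bash
cat > w.py <<'E'
import sys
from h import *
# fit object in wrist view; usage: w.py name x y z [savefile]
q,x,y,z=sys.argv[1],*map(float,sys.argv[2:5])
k=env.get_calibration('wrist'); im=env.read_camera('wrist')
if len(sys.argv)>5: cv2.imwrite('pics/'+sys.argv[5],im[:,:,::-1])
c=project(np.array([[x,y,z+.02]]),k,True)[0]
for l in sorted(env.regions_of('wrist',q),key=lambda l:np.hypot((l['rect'][0]+l['rect'][2])/2-c[0],(l['rect'][1]+l['rect'][3])/2-c[1]))[:1]:
    r=fit(M[q],[(k,True,l['region'])],[x,y,0],z=z,yaw=q not in('probe_mid','lamp_mid'))
    print('expected px',np.round(c),l['rect'],round(l['confidence'],2),'fit',np.round(r[0][:2],4),round(np.degrees(r[0][2])%180,1),round(r[1],3))
E
python3 w.py device_mid .4157 .1725 0 w1.png; python3 p.py .4157 .1725 .006 186
```

```text
expected px [323. 235.] [283.4, 181.9, 359.2, 288.6] 0.86 fit [0.4154 0.1718] 6.5 0.958
t 2.85 pos [0.4155 0.1762 0.1205] rot [ 1.7994e+02  7.0000e-02 -1.7389e+02] grip 0.0869
turn about tool z: 0.002 rad; AFTER turning shift x 0.2 y -3.7 z 114.5 mm dist 4
```

View pics/w1.png

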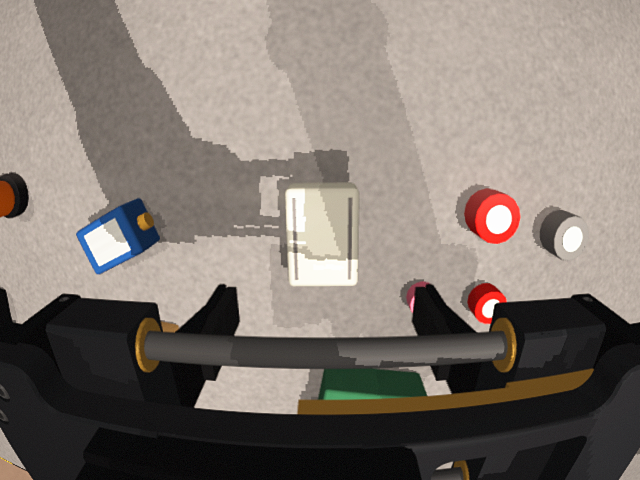

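Wrist view: the device (320,235) sits centred between the fingers and the fit agrees within 1 mm. I'll descend and grip.

Request:
{"name": "send_rows", "arguments": {"plan": [[87,0,-3,40,0,0,0],[87,0,0,40,0,0,0],[87,0,0,24,0,0,0],[87,0,0,10,0,0,0],[87,0,0,0,0,0,0],[40,0,0,0,0,0,0],[40,0,0,0,0,0,0],[40,0,0,0,0,0,0],[40,0,0,0,0,0,0],[40,0,0,0,0,0,0]]}}

```text
time_s: 3.85
tool_pos: [0.416, 0.1719, 0.0063]
tool_rot: [180.0, 0.1, -174.0]
force: [0.1, 0.3, 2.7]
grip_width: 0.0549
```

```bash
python3 p.py .590 -.0133 .08 176.6
```

```text
t 3.85 pos [0.416  0.1719 0.0063] rot [ 1.7998e+02  5.0000e-02 -1.7398e+02] grip 0.0549
turn about tool z: 0.164 rad; AFTER turning shift x -184.6 y -174.6 z -73.7 mm dist 254
```

Request:
{"name": "send_rows", "arguments": {"plan": [[40,0,0,-25,0,0,0.054],[40,0,0,-25,0,0,0.055],[40,0,0,-24,0,0,0.055],[40,-26,-25,0,0,0,0],[40,-26,-25,0,0,0,0],[40,-27,-25,0,0,0,0],[40,-27,-25,0,0,0,0],[40,-26,-25,0,0,0,0],[40,-26,-25,0,0,0,0],[40,-27,-25,0,0,0,0],[40,0,0,0,0,0,0],[40,0,0,0,0,0,0]]}}

```text
time_s: 5.05
tool_pos: [0.5896, -0.0147, 0.0789]
tool_rot: [-180.0, -0.1, 176.5]
force: [-0.3, 0.4, -2.6]
grip_width: 0.0555
```

```bash
python3 p.py .590 -.0133 .0275 176.6; python3 w.py board .590 -.0133 0;python3 w.py device_mid .590 -.0133 .074
```

```text
t 5.05 pos [ 0.5896 -0.0147  0.0789] rot [-1.7998e+02 -1.1000e-01  1.7651e+02] grip 0.0555
turn about tool z: -0.002 rad; AFTER turning shift x -0.4 y 1.4 z 51.4 mm dist 1
expected px [327. 251.] [249.5, 154.6, 401.0, 287.8] 0.97 fit [ 0.5889 -0.0151] 176.5 0.402
expected px [324. 298.] [263.7, 210.2, 383.3, 373.6] 0.67 fit [ 0.5887 -0.0129] 176.7 0.75
```

Request:
{"name": "send_rows", "arguments": {"plan": [[40,0,1,25,0,0,0],[40,0,0,15,0,0,0],[40,0,0,8,0,0,0],[40,0,0,3,0,0,0],[40,0,0,0,0,0,0],[87,0,0,0,0,0,0],[87,0,0,0,0,0,0],[87,0,0,0,0,0,0],[87,0,0,-20,0,0,0],[87,0,0,-40,0,0,0],[87,0,0,-45,0,0,0],[87,0,0,0,0,0,0]]}}

```text
time_s: 6.45
tool_pos: [0.5951, -0.0131, 0.1414]
tool_rot: [179.9, 0.7, 176.6]
force: [0.7, 0.8, 0.5]
grip_width: 0.0865
```

```bash
python3 w.py device_mid .590 -.0133 .02 w2.png;  python3 w.py board .590 -.0133 0; python3 p.py .3844 .3168 .12 135
```

```text
expected px [324. 226.] [288.6, 175.5, 359.1, 281.1] 0.8 fit [ 0.5911 -0.0127] 176.5 0.936
expected px [324. 227.] [262.9, 148.5, 383.3, 297.2] 0.64 fit [ 0.5898 -0.0151] 176.5 0.558
t 6.65 pos [ 0.5895 -0.0127  0.133 ] rot [ 1.7999e+02 -6.0000e-02  1.7663e+02] grip 0.0869
turn about tool z: 0.727 rad; AFTER turning shift x 378.0 y 87.9 z 13.0 mm dist 388
```

View pics/w2.png

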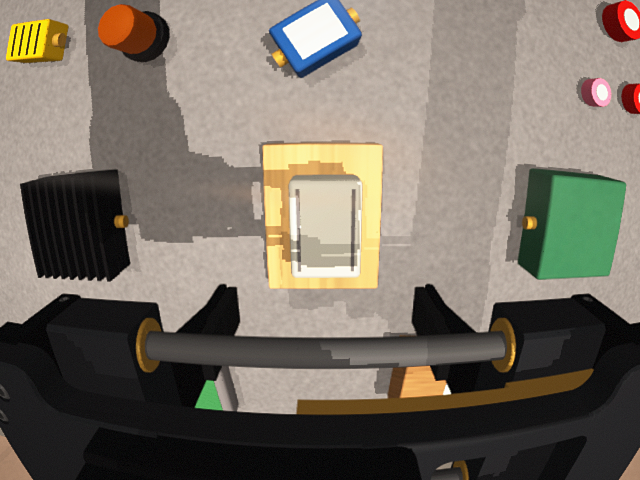

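The device (325,226) is centred on the board, aligned and released. Next is the probe.

Request:
{"name": "send_rows", "arguments": {"plan": [[87,0,0,0,0,0,0.121],[87,0,0,0,0,0,0.121],[87,0,0,0,0,0,0.121],[87,0,0,0,0,0,0.121],[87,0,0,0,0,0,0.121],[87,0,0,0,0,0,0.121],[87,37,9,0,0,0,0],[87,37,9,0,0,0,0],[87,37,9,0,0,0,0],[87,37,9,0,0,0,0],[87,37,9,0,0,0,0],[87,37,9,0,0,0,0]]}}

```text
time_s: 7.85
tool_pos: [0.4692, 0.1831, 0.1322]
tool_rot: [-179.9, -0.0, 135.0]
force: [-0.2, 0.8, -0.3]
grip_width: 0.0869
```

Request:
{"name": "send_rows", "arguments": {"plan": [[87,39,8,4,0,0,0],[87,39,8,3,0,0,0],[87,39,9,3,0,0,0],[87,39,9,3,0,0,0],[87,0,0,0,0,0,0],[87,0,0,0,0,0,0]]}}

```text
time_s: 8.45
tool_pos: [0.3837, 0.3164, 0.1193]
tool_rot: [-179.8, 0.0, 135.2]
force: [1.4, -0.4, 0.4]
grip_width: 0.0865
```

```bash
python3 w.py probe_mid .3844 .3168 0 w3.png; python3 p.py .3844 .3168 .005 135
```

```text
expected px [326. 235.] [300.2, 204.6, 356.4, 263.1] 0.92 fit [0.3844 0.316 ] 6.6 0.936
t 8.55 pos [0.3853 0.3151 0.1199] rot [-1.7990e+02  4.0000e-02  1.3494e+02] grip 0.087
turn about tool z: -0.001 rad; AFTER turning shift x 1.8 y 0.6 z 114.9 mm dist 2
```

View pics/w3.png

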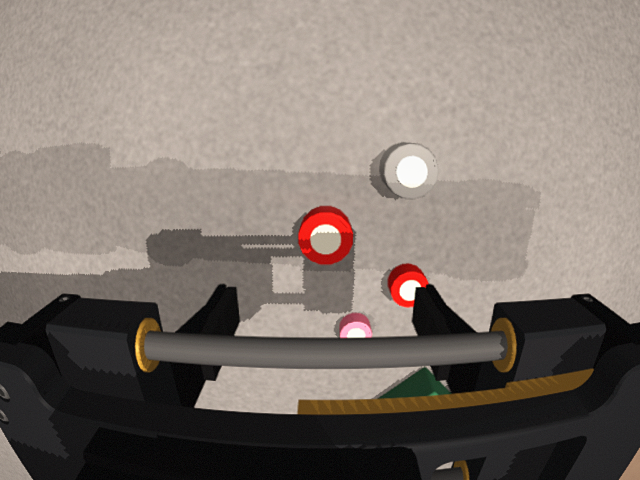

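Probe (326,236) is centred, and the jaw axis passes between grey (411,172) and small red (407,286). Opening is reduced to 66 mm.

Request:
{"name": "send_rows", "arguments": {"plan": [[66,1,0,25,0,0,0],[66,0,0,30,0,0,0],[66,0,0,30,0,0,0],[66,0,0,20,0,0,0],[66,0,0,9,0,0,0],[30,0,0,0,0,0,0],[30,0,0,0,0,0,0],[30,0,0,0,0,0,0],[30,0,0,0,0,0,0],[30,0,0,-40,0,0,0],[30,0,0,-40,0,0,0],[30,0,0,-40,0,0,0]]}}

```text
time_s: 9.75
tool_pos: [0.3841, 0.3173, 0.1288]
tool_rot: [180.0, 0.0, 135.0]
force: [1.1, 0.8, -0.4]
grip_width: 0.0308
```

```bash
python3 p.py .5903 -.013 .12 135; python3 w.py probe_mid .3844 .3168 .12
```

```text
t 9.75 pos [0.3841 0.3173 0.1288] rot [179.95   0.   135.04] grip 0.0308
turn about tool z: 0.001 rad; AFTER turning shift x -379.3 y -87.8 z 8.8 mm dist 389
expected px [324. 295.] [337.5, 310.0, 357.3, 338.2] 0.7 fit [0.4246 0.3009] 151.9 0.091
```

The grip closed to 31 mm, so the puck isn't held. I'll look.

```bash
python3 w.py probe_mid .3844 .3168 0 w4.png; python3 p.py .3844 .3168 .005 135
```

```text
expected px [317. 231.] [290.0, 203.1, 344.3, 257.2] 0.63 fit [0.3843 0.316 ] 2.5 0.949
t 9.95 pos [0.3849 0.3181 0.1284] rot [ 1.7979e+02 -1.0000e-02  1.3504e+02] grip 0.03
turn about tool z: 0.001 rad; AFTER turning shift x -0.5 y -1.3 z 123.4 mm dist 1
```

View pics/w4.png

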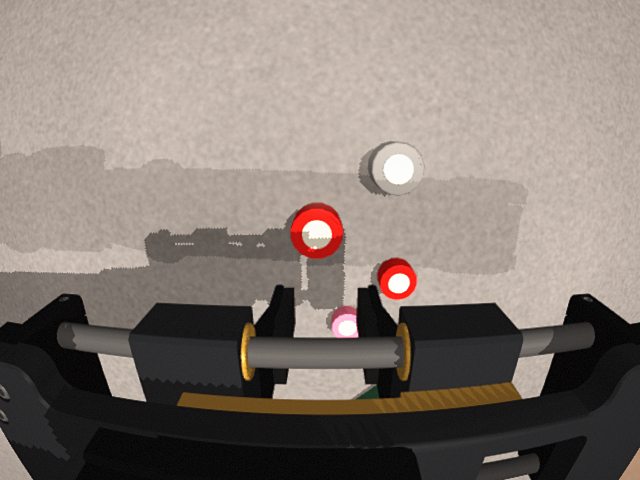

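The puck (317,231) is still in place: the lift started before the fingers had closed. Retrying with more closing time and slightly lower.

Request:
{"name": "send_rows", "arguments": {"plan": [[70,0,0,0,0,0,0],[70,0,-2,30,0,0,0],[70,0,0,30,0,0,0],[70,0,0,30,0,0,0],[70,0,0,24,0,0,0],[70,0,0,10,0,0,0],[70,0,0,0,0,0,0],[20,0,0,0,0,0,0],[20,0,0,0,0,0,0],[20,0,0,0,0,0,0],[20,0,0,0,0,0,0],[20,0,0,0,0,0,0]], "grip_force": 30}}

```text
time_s: 11.15
tool_pos: [0.3831, 0.3162, 0.0034]
tool_rot: [179.9, -0.0, 135.0]
force: [0.0, 0.0, 6.0]
grip_width: 0.0376
```

Request:
{"name": "send_rows", "arguments": {"plan": [[20,0,0,0,0,0,0],[20,0,0,0,0,0,0],[20,0,0,0,0,0,0]]}}

```text
time_s: 11.45
tool_pos: [0.3831, 0.3162, 0.0037]
tool_rot: [179.9, -0.0, 135.0]
force: [-1.1, -0.5, 5.4]
grip_width: 0.0214
```

Run:
```python
from h import *
a=env.read_camera('wrist');b=env.read_camera('side')
cv2.imwrite('pics/d1.png',np.hstack([cv2.resize(a[130:430,170:490],(400,375)),cv2.resize(b[320:470,310:470],(400,375))])[:,:,::-1])
o=env.get_obs();print(o['tool_pos'],o['force'],o['grip_width'])
```

```text
[0.38313759 0.31621842 0.00362901] [-1.17958795 -1.12707713  5.7374198 ] 0.02036790457744143
```

View pics/d1.png

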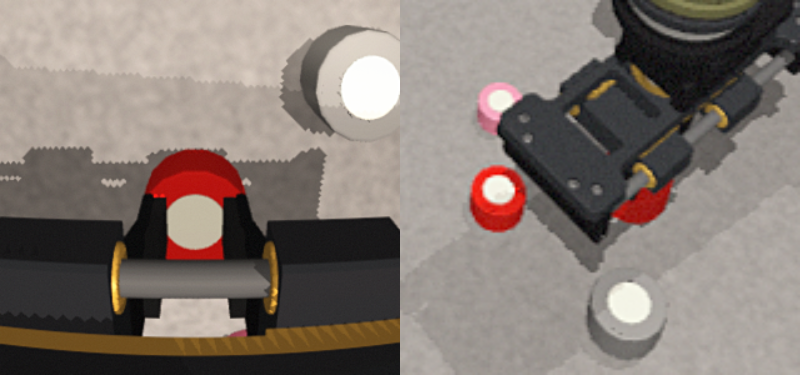

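Run:
```python
from h import *
k=env.get_calibration('wrist'); env.read_camera('wrist')
for P in ([.3843,.316,.028],[.3843,.316,.0],[.3831,.3162,.0037],[.3831,.3162,.0224],[.3831,.3162,.028]): print(P,np.round(project(np.array([P]),k,True)[0],1))
o=env.get_obs();R=k['extrinsics'][:3,:3]; print(o['qpos'])
a=np.radians(135);x=np.array([np.cos(a),np.sin(a),0]);y=np.array([np.sin(a),-np.cos(a),0]);T=np.array([.3831,.3162,.0037])
for z in (.0037,.0224,.028):
  for s in(-1,1):
    for t in (-.0095,.0095): print('pad inner',z,s,t,np.round(project((T+[0,0,z-.0037]+s*.0102*y+t*x)[None],k,True)[0]))
print(k['extrinsics'][:3,3])
m=sil(M['probe_mid'],[.3843,.316,0],k,True); ys,xs=np.where(m); print('sil',xs.min()/4,xs.max()/4,ys.min()/4,ys.max()/4)
for l in env.regions_of('wrist','probe_mid'): print(l['rect'],l['confidence'])
```

```text
[0.3843, 0.316, 0.028] [325.9 307.3]
[0.3843, 0.316, 0.0] [325.8 284.3]
[0.3831, 0.3162, 0.0037] [324.5 285.3]
[0.3831, 0.3162, 0.0224] [324.5 300.4]
[0.3831, 0.3162, 0.028] [324.5 305.5]
[-50.22744917  10.78171576   8.25084631 116.8186725   -1.94928538
  52.46754216   4.10095919]
pad inner 0.0037 -1 -0.0095 [306. 301.]
pad inner 0.0037 -1 0.0095 [306. 269.]
pad inner 0.0037 1 -0.0095 [343. 301.]
pad inner 0.0037 1 0.0095 [344. 269.]
pad inner 0.0224 -1 -0.0095 [304. 317.]
pad inner 0.0224 -1 0.0095 [304. 283.]
pad inner 0.0224 1 -0.0095 [345. 317.]
pad inner 0.0224 1 0.0095 [345. 283.]
pad inner 0.028 -1 -0.0095 [304. 322.]
pad inner 0.028 -1 0.0095 [303. 288.]
pad inner 0.028 1 -0.0095 [345. 322.]
pad inner 0.028 1 0.0095 [346. 288.]
[0.32532783 0.37429025 0.18948173]
sil 281.25 371.25 247.0 345.5
[410.8, 149.9, 505.3, 241.5] 0.71
[288.0, 251.7, 367.1, 336.9] 0.67
[353.5, 395.6, 367.9, 399.0] 0.63
```

Request:
{"name": "send_rows", "arguments": {"plan": [[87,0,0,0,0,0,0],[87,0,0,0,0,0,0],[87,0,0,0,0,0,0],[87,0,0,0,0,0,0],[87,0,0,0,0,0,0],[87,0,0,0,0,0,0],[87,0,0,0,0,0,0],[87,0,0,0,0,0,0]]}}

```text
time_s: 12.45
tool_pos: [0.3823, 0.3154, 0.0023]
tool_rot: [-179.9, -0.0, 135.0]
force: [-0.6, 0.4, 0.5]
grip_width: 0.076
```

Run:
```python
from h import *
a=env.read_camera('wrist')
cv2.imwrite('pics/d2.png',cv2.resize(a[130:430,140:520],(760,600))[:,:,::-1])
o=env.get_obs();print(o['tool_pos'],o['force'],o['grip_width'])
for l in env.regions_of('wrist','probe_mid'): print(l['rect'],l['confidence'])
```

```text
[0.38243314 0.31559223 0.00240185] [ 0.71813458 -0.17582088  0.613116  ] 0.08043548687131083
[413.9, 149.7, 512.3, 240.4] 0.84
[287.1, 249.7, 374.5, 339.9] 0.82
[426.5, 378.6, 434.4, 389.2] 0.62
[366.2, 396.8, 378.9, 398.3] 0.56
```

View pics/d2.png

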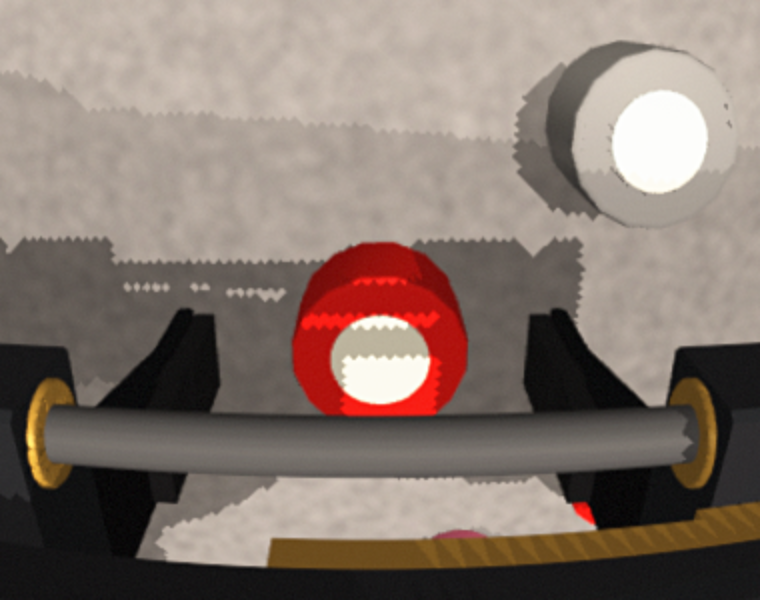

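The puck is centred and upright, but in the picture the finger tips sit about 24 mm above where the reported TCP should be (rows 287–322 instead of 269–301). So the tips passed over the 28 mm puck, which explains the 6 N upward force. I'll creep lower while watching the force.

Request:
{"name": "send_rows", "arguments": {"plan": [[75,0,0,3,0,0,0],[75,0,0,0,0,0,0]]}}

```text
time_s: 12.75
tool_pos: [0.3825, 0.3156, -0.0007]
tool_rot: [-180.0, -0.0, 135.0]
force: [-0.4, -0.2, -0.1]
grip_width: 0.0782
```

Request:
{"name": "send_rows", "arguments": {"plan": [[75,0,0,3,0,0,0],[75,0,0,0,0,0,0]]}}

```text
time_s: 12.95
tool_pos: [0.3825, 0.3156, -0.0037]
tool_rot: [-180.0, 0.0, 135.0]
force: [0.0, 0.2, -0.5]
grip_width: 0.0755
```

No bench contact at z = −3.7 mm, so the reported TCP is below the real finger ends. Continuing down.

Request:
{"name": "send_rows", "arguments": {"plan": [[75,0,0,3,0,0,0],[75,0,0,3,0,0,0],[75,0,0,0,0,0,0]]}}

```text
time_s: 13.25
tool_pos: [0.3824, 0.3156, -0.0097]
tool_rot: [-179.9, -0.0, 135.0]
force: [0.7, 0.5, 0.4]
grip_width: 0.0751
```

Request:
{"name": "send_rows", "arguments": {"plan": [[75,0,0,3,0,0,0],[75,0,0,0,0,0,0],[20,0,0,0,0,0,0],[20,0,0,0,0,0,0],[20,0,0,0,0,0,0],[20,0,0,0,0,0,0],[20,0,0,0,0,0,0],[20,0,0,0,0,0,0],[20,0,0,0,0,0,0]]}}

```text
time_s: 14.15
tool_pos: [0.3829, 0.316, -0.0121]
tool_rot: [180.0, 0.0, 135.0]
force: [0.3, 0.9, 0.1]
grip_width: 0.0434
```

Gripped at 43.4 mm. Lift and carry.

Request:
{"name": "send_rows", "arguments": {"plan": [[20,0,0,-20,0,0,0],[20,0,0,-40,0,0,0],[20,0,0,-40,0,0,0],[20,-38,-9,0,0,0,0],[20,-38,-9,0,0,0,0],[20,-38,-9,0,0,0,0],[20,-38,-9,0,0,0,0],[20,-38,-9,0,0,0,0],[20,-38,-9,0,0,0,0],[20,-38,-9,0,0,0,0],[20,-38,-9,0,0,0,0],[20,0,0,0,0,0,0]]}}

```text
time_s: 15.35
tool_pos: [0.5492, 0.0432, 0.088]
tool_rot: [-179.9, 0.2, 134.5]
force: [0.2, 0.3, -0.7]
grip_width: 0.0428
```

```bash
python3 p.py .590 -.013 .044 135
```

```text
t 15.35 pos [0.5492 0.0432 0.088 ] rot [-179.94    0.23  134.54] grip 0.0428
turn about tool z: -0.008 rad; AFTER turning shift x -68.6 y -10.9 z 44.0 mm dist 69
```

Request:
{"name": "send_rows", "arguments": {"plan": [[20,-34,-5,0,0,0,0],[20,-35,-6,0,0,0,0],[20,0,0,0,0,0,0],[20,0,0,15,0,0,0],[20,0,0,0,0,0,0]]}}

```text
time_s: 15.85
tool_pos: [0.5854, -0.0048, 0.0699]
tool_rot: [-179.8, -0.2, 135.1]
force: [-1.2, 1.0, -1.0]
grip_width: 0.043
```

```bash
python3 p.py .590 -.013 .044 135;python3 w.py probe_mid .590 -.013 .085
```

```text
t 15.85 pos [ 0.5854 -0.0048  0.0699] rot [-179.82   -0.23  135.12] grip 0.043
turn about tool z: 0.002 rad; AFTER turning shift x -9.1 y -2.6 z 25.9 mm dist 9
expected px [319. 333.] [280.4, 261.6, 374.5, 340.0] 0.87 fit [ 0.5864 -0.005 ] 175.5 0.745
```

Request:
{"name": "send_rows", "arguments": {"plan": [[20,-9,-3,0,0,0,0],[20,0,0,0,0,0,0],[20,0,0,0,0,0,0]]}}

```text
time_s: 16.25
tool_pos: [0.5926, -0.0152, 0.0732]
tool_rot: [180.0, 0.0, 135.0]
force: [-0.4, 0.3, 0.3]
grip_width: 0.0427
```

```bash
python3 p.py .590 -.013 .044 135;python3 w.py probe_mid .590 -.013 .082
```

```text
t 16.25 pos [ 0.5926 -0.0152  0.0732] rot [1.7997e+02 3.0000e-02 1.3500e+02] grip 0.0427
turn about tool z: 0.000 rad; AFTER turning shift x 3.4 y -0.3 z 29.2 mm dist 3
expected px [324. 303.] [279.6, 261.0, 375.1, 338.2] 0.83 fit [ 0.5942 -0.0164] 179.7 0.782
```

Request:
{"name": "send_rows", "arguments": {"plan": [[20,4,0,10,0,0,0],[20,0,0,10,0,0,0],[20,0,0,6,0,0,0],[20,0,0,3,0,0,0],[20,0,0,0,0,0,0],[20,0,0,0,0,0,0]]}}

```text
time_s: 16.95
tool_pos: [0.5896, -0.0122, 0.0438]
tool_rot: [180.0, 0.0, 135.0]
force: [-0.3, 0.2, -1.0]
grip_width: 0.0429
```

Request:
{"name": "send_rows", "arguments": {"plan": [[75,0,0,1,0,0,0],[75,0,0,0,0,0,0],[75,0,0,0,0,0,0],[75,0,0,0,0,0,0],[75,0,0,-15,0,0,0],[75,0,0,-40,0,0,0],[75,0,0,-40,0,0,0],[75,0,0,0,0,0,0],[75,0,0,0,0,0,0]]}}

```text
time_s: 17.85
tool_pos: [0.5906, -0.0121, 0.14]
tool_rot: [179.8, 0.1, 135.0]
force: [-0.1, -0.4, -0.7]
grip_width: 0.075
```

```bash
python3 w.py probe_mid .590 -.013 .054;python3 w.py device_mid .590 -.0133 .02; python3 p.py .4347 -.0099 .09 116.4
```

```text
expected px [323. 248.] [294.7, 216.0, 357.2, 278.5] 0.65 fit [ 0.5911 -0.0129] 4.8 0.951
expected px [325. 238.] [265.4, 177.0, 380.8, 297.2] 0.85 fit [ 0.59  -0.012] 177.1 0.521
t 18.05 pos [ 0.5885 -0.012   0.1366] rot [-1.7990e+02 -9.0000e-02  1.3504e+02] grip 0.075
turn about tool z: 0.325 rad; AFTER turning shift x 70.3 y -136.8 z 46.6 mm dist 154
```

Probe placed well (0.591, −0.013). Now the coupler.

Request:
{"name": "send_rows", "arguments": {"plan": [[87,0,0,0,0,0,0.108],[87,0,0,0,0,0,0.108],[87,0,0,0,0,0,0.109],[87,14,-27,0,0,0,0],[87,14,-27,0,0,0,0],[87,14,-27,10,0,0,0],[87,14,-28,18,0,0,0],[87,14,-28,18,0,0,0],[87,0,0,0,0,0,0],[87,0,0,0,0,0,0]]}}

```text
time_s: 19.05
tool_pos: [0.4347, -0.0102, 0.091]
tool_rot: [-179.9, -0.0, 116.4]
force: [1.6, 0.3, -0.6]
grip_width: 0.0867
```

```bash
python3 w.py coupler_mid .4347 -.0099 0; python3 p.py .4347 -.0099 -.008 116.4
```

```text
expected px [325. 246.] [289.1, 194.6, 357.2, 297.1] 0.63 fit [ 0.4346 -0.011 ] 27.9 0.956
t 19.15 pos [ 0.4369 -0.0103  0.0923] rot [1.7992e+02 5.0000e-02 1.1641e+02] grip 0.0872
turn about tool z: 0.000 rad; AFTER turning shift x 1.4 y -1.8 z 100.3 mm dist 2
```

Request:
{"name": "send_rows", "arguments": {"plan": [[87,0,0,30,0,0,-0.02],[87,0,0,30,0,0,0],[87,0,0,25,0,0,0],[87,0,0,15,0,0,0],[87,0,0,0,0,0,0],[20,0,0,0,0,0,0],[20,0,0,0,0,0,0],[20,0,0,0,0,0,0],[20,0,0,0,0,0,0],[20,0,0,0,0,0,0],[20,0,0,0,0,0,0],[20,0,0,0,0,0,0]]}}

```text
time_s: 20.35
tool_pos: [0.4352, -0.0104, -0.0081]
tool_rot: [-180.0, -0.0, 117.6]
force: [-1.6, -0.6, 3.1]
grip_width: 0.0437
```

```bash
python3 p.py .5974 .1115 .065 86.6
```

```text
t 20.35 pos [ 0.4352 -0.0104 -0.0081] rot [-1.7996e+02 -2.0000e-02  1.1756e+02] grip 0.0437
turn about tool z: 0.540 rad; AFTER turning shift x 131.4 y 154.7 z -73.1 mm dist 203
```

Request:
{"name": "send_rows", "arguments": {"plan": [[20,0,0,-20,0,0,0],[20,0,0,-30,0,0,0.135],[20,0,0,-30,0,0,0.135],[20,0,0,-15,0,0,0.135],[20,0,0,0,0,0,0.135],[20,22,25,0,0,0,0],[20,22,26,0,0,0,0],[20,22,26,0,0,0,0],[20,22,26,0,0,0,0],[20,22,26,0,0,0,0],[20,21,26,0,0,0,0],[20,0,0,0,0,0,0]]}}

```text
time_s: 21.55
tool_pos: [0.6002, 0.1157, 0.0853]
tool_rot: [180.0, -0.0, 86.9]
force: [-1.3, 0.5, -3.8]
grip_width: 0.0436
```

Request:
{"name": "send_rows", "arguments": {"plan": [[20,0,0,35,0,0,0],[20,0,0,0,0,0,0],[20,0,0,0,0,0,0]]}}

```text
time_s: 21.85
tool_pos: [0.5964, 0.1106, 0.0507]
tool_rot: [-179.8, 0.1, 86.6]
force: [-0.4, -0.6, -2.0]
grip_width: 0.0439
```

```bash
python3 p.py .5974 .1115 -.0065 86.6; python3 w.py coupler_mid .5974 .1115 .06
```

```text
t 21.85 pos [0.5964 0.1106 0.0507] rot [-1.7981e+02  8.0000e-02  8.6600e+01] grip 0.0439
turn about tool z: -0.000 rad; AFTER turning shift x 0.9 y 0.9 z 57.2 mm dist 1
expected px [326. 309.] [271.5, 232.1, 379.7, 383.3] 0.9 fit [0.5973 0.1104] 176.7 0.745
```

Request:
{"name": "send_rows", "arguments": {"plan": [[20,1,1,25,0,0,0],[20,0,0,20,0,0,0],[20,0,0,8,0,0,0],[20,0,0,4,0,0,0],[20,0,0,0,0,0,0],[80,0,0,0,0,0,0],[80,0,0,0,0,0,0],[80,0,0,0,0,0,0],[80,0,0,0,0,0,0],[80,0,0,-20,0,0,0],[80,0,0,-40,0,0,0],[80,0,0,-40,0,0,0]]}}

```text
time_s: 23.15
tool_pos: [0.5985, 0.112, 0.0955]
tool_rot: [-179.9, 0.0, 86.6]
force: [0.5, 0.7, 0.1]
grip_width: 0.0793
```

Request:
{"name": "send_rows", "arguments": {"plan": [[87,0,0,-30,0,0,0],[87,0,0,0,0,0,0],[87,0,0,0,0,0,0]]}}

```text
time_s: 23.45
tool_pos: [0.5996, 0.1124, 0.1257]
tool_rot: [179.9, -0.1, 86.6]
force: [0.2, -0.7, -0.9]
grip_width: 0.0862
```

```bash
python3 w.py coupler_mid .5974 .1115 0; python3 p.py .3783 -.2934 .09 77
```

```text
expected px [322. 235.] [294.8, 189.8, 354.1, 282.6] 0.93 fit [0.6005 0.1119] 176.7 0.962
t 23.55 pos [0.5982 0.1122 0.1236] rot [-1.7989e+02  3.0000e-02  8.6630e+01] grip 0.0866
turn about tool z: 0.168 rad; AFTER turning shift x -444.6 y -123.0 z 33.6 mm dist 461
```

Request:
{"name": "send_rows", "arguments": {"plan": [[87,0,0,0,0,0,0.084],[87,0,0,0,0,0,0.084],[87,-37,-10,0,0,0,0],[87,-37,-10,0,0,0,0],[87,-37,-10,0,0,0,0],[87,-37,-10,0,0,0,0],[87,-37,-10,0,0,0,0],[87,-37,-10,0,0,0,0],[87,-37,-10,0,0,0,0],[87,-37,-10,0,0,0,0],[87,-37,-10,0,0,0,0],[87,-37,-10,0,0,0,0]]}}

```text
time_s: 24.75
tool_pos: [0.4166, -0.2266, 0.1236]
tool_rot: [-179.9, -0.0, 77.0]
force: [0.1, 0.4, -0.0]
grip_width: 0.0872
```

Request:
{"name": "send_rows", "arguments": {"plan": [[87,-37,-11,0,0,0,0],[87,-37,-12,10,0,0,0],[87,0,0,20,0,0,0],[87,0,0,0,0,0,0],[87,0,0,0,0,0,0]]}}

```text
time_s: 25.25
tool_pos: [0.3789, -0.2917, 0.094]
tool_rot: [-179.9, -0.0, 77.0]
force: [-0.1, -0.3, 0.2]
grip_width: 0.087
```

```bash
python3 w.py attenuator_mid .3783 -.2934 0; python3 p.py .3783 -.2934 -.009 77
```

```text
expected px [325. 248.] [298.7, 197.9, 357.3, 300.2] 0.72 fit [ 0.3783 -0.2958] 165.6 0.911
t 25.35 pos [ 0.3801 -0.2919  0.095 ] rot [-180.      0.     77.11] grip 0.0869
turn about tool z: 0.002 rad; AFTER turning shift x -1.8 y -1.4 z 104.0 mm dist 2
```

Request:
{"name": "send_rows", "arguments": {"plan": [[87,-3,-1,30,0,0,0],[87,0,0,30,0,0,0],[87,0,0,25,0,0,0],[87,0,0,19,0,0,0],[87,0,0,0,0,0,0],[20,0,0,0,0,0,0],[20,0,0,0,0,0,0],[20,0,0,0,0,0,0],[20,0,0,0,0,0,0],[20,0,0,0,0,0,0],[20,0,0,0,0,0,0],[20,0,0,0,0,0,0]]}}

```text
time_s: 26.55
tool_pos: [0.3778, -0.2954, -0.0092]
tool_rot: [180.0, -0.0, 77.0]
force: [-0.4, -0.4, 1.2]
grip_width: 0.0399
```

```bash
python3 p.py .5826 -.1381 .065 86.6
```

```text
t 26.55 pos [ 0.3778 -0.2954 -0.0092] rot [ 1.7999e+02 -1.0000e-02  7.6990e+01] grip 0.0399
turn about tool z: -0.168 rad; AFTER turning shift x 169.2 y 195.1 z -74.2 mm dist 258
```

Request:
{"name": "send_rows", "arguments": {"plan": [[20,0,0,-30,0,0,0],[20,0,0,-35,0,0,-0.084],[20,0,0,-30,0,0,-0.084],[20,21,24,0,0,0,0],[20,21,24,0,0,0,0],[20,21,24,0,0,0,0],[20,21,24,0,0,0,0],[20,21,24,0,0,0,0],[20,21,25,0,0,0,0],[20,21,25,0,0,0,0],[20,22,25,0,0,0,0],[20,0,0,0,0,0,0]]}}

```text
time_s: 27.75
tool_pos: [0.5857, -0.1326, 0.0848]
tool_rot: [180.0, -0.1, 87.0]
force: [0.5, 1.2, -2.3]
grip_width: 0.0403
```

Request:
{"name": "send_rows", "arguments": {"plan": [[20,0,0,35,0,0,0],[20,0,0,0,0,0,0],[20,0,0,0,0,0,0]]}}

```text
time_s: 28.05
tool_pos: [0.5809, -0.1385, 0.0501]
tool_rot: [-179.8, 0.0, 86.6]
force: [-0.3, -0.8, -1.7]
grip_width: 0.0397
```

```bash
python3 p.py .5826 -.1381 -.0075 86.6; python3 w.py attenuator_mid .5826 -.1381 .06
```

```text
t 28.05 pos [ 0.5809 -0.1385  0.0501] rot [-1.7983e+02  1.0000e-02  8.6570e+01] grip 0.0397
turn about tool z: -0.001 rad; AFTER turning shift x 0.5 y 1.7 z 57.6 mm dist 2
expected px [328. 311.] [280.6, 226.5, 375.8, 380.5] 0.75 fit [ 0.5818 -0.1384] 176.6 0.725
```

Request:
{"name": "send_rows", "arguments": {"plan": [[20,0,1,25,0,0,0],[20,0,0,20,0,0,0],[20,0,0,8,0,0,0],[20,0,0,4,0,0,0],[20,0,0,0,0,0,0],[80,0,0,0,0,0,0],[80,0,0,0,0,0,0],[80,0,0,0,0,0,0],[80,0,0,0,0,0,0],[80,0,0,-20,0,0,0],[80,0,0,-40,0,0,0],[80,0,0,-40,0,0,0]]}}

```text
time_s: 29.35
tool_pos: [0.5826, -0.1382, 0.0944]
tool_rot: [-179.9, 0.0, 86.6]
force: [0.2, 0.7, -0.7]
grip_width: 0.0791
```

Request:
{"name": "send_rows", "arguments": {"plan": [[87,0,0,-30,0,0,0],[87,0,0,0,0,0,0],[87,0,0,0,0,0,0]]}}

```text
time_s: 29.65
tool_pos: [0.5837, -0.1382, 0.1244]
tool_rot: [179.9, -0.0, 86.6]
force: [-0.3, 0.3, 0.3]
grip_width: 0.0862
```

```bash
python3 w.py attenuator_mid .5826 -.1381 0; python3 p.py .4074 -.166 .1 86.6
```

```text
expected px [323. 234.] [301.4, 186.4, 355.3, 280.6] 0.8 fit [ 0.5847 -0.1388] 175.5 0.919
t 29.75 pos [ 0.5824 -0.1379  0.1225] rot [-1.7988e+02 -2.0000e-02  8.6630e+01] grip 0.0865
turn about tool z: 0.000 rad; AFTER turning shift x -38.5 y -173.0 z 22.5 mm dist 177
```

Request:
{"name": "send_rows", "arguments": {"plan": [[87,-8,-35,0,0,0,0],[87,-8,-35,0,0,0,0],[87,-8,-35,0,0,0,0],[87,-7,-34,0,0,0,0],[87,-7,-34,20,0,0,0],[87,0,0,0,0,0,0],[87,0,0,0,0,0,0]]}}

```text
time_s: 30.45
tool_pos: [0.407, -0.1654, 0.1025]
tool_rot: [-179.9, -0.1, 86.6]
force: [0.2, -0.2, -0.1]
grip_width: 0.0869
```

```bash
python3 w.py lamp_mid .4074 -.166 0; python3 p.py .4074 -.166 .003 86.6
```

```text
expected px [325. 243.] [294.7, 209.4, 357.1, 286.0] 0.77 fit [ 0.407  -0.1649] 17.1 0.911
t 30.55 pos [ 0.4092 -0.1658  0.1038] rot [1.7998e+02 3.0000e-02 8.6650e+01] grip 0.0866
turn about tool z: 0.001 rad; AFTER turning shift x -0.3 y -1.7 z 100.8 mm dist 2
```

Request:
{"name": "send_rows", "arguments": {"plan": [[87,1,-1,30,0,0,0],[87,0,0,30,0,0,0],[87,0,0,25,0,0,0],[87,0,0,15,0,0,0],[87,0,0,0,0,0,0],[15,0,0,0,0,0,0],[15,0,0,0,0,0,0],[15,0,0,0,0,0,0],[15,0,0,0,0,0,0],[15,0,0,0,0,0,0],[15,0,0,0,0,0,0],[15,0,0,0,0,0,0]]}}

```text
time_s: 31.75
tool_pos: [0.4075, -0.1648, 0.0039]
tool_rot: [180.0, -0.0, 86.6]
force: [-0.3, 1.0, -0.1]
grip_width: 0.0387
```

```bash
python3 p.py .6048 .2363 .14 86.6
```

```text
t 31.75 pos [ 0.4075 -0.1648  0.0039] rot [ 1.7998e+02 -1.0000e-02  8.6620e+01] grip 0.0387
turn about tool z: 0.000 rad; AFTER turning shift x 412.1 y 173.1 z -136.1 mm dist 447
```

Request:
{"name": "send_rows", "arguments": {"plan": [[15,0,0,-25,0,0,0],[15,0,0,-37,0,0,0],[15,0,0,-37,0,0,0],[15,0,0,-37,0,0,0],[15,31,13,0,0,0,0],[15,31,13,0,0,0,0],[15,31,13,0,0,0,0],[15,31,13,0,0,0,0],[15,31,13,0,0,0,0],[15,31,13,0,0,0,0],[15,31,13,0,0,0,0],[15,31,13,0,0,0,0]]}}

```text
time_s: 32.95
tool_pos: [0.526, 0.0777, 0.1393]
tool_rot: [-180.0, 0.0, 86.6]
force: [-0.2, 0.0, -0.2]
grip_width: 0.0374
```

Request:
{"name": "send_rows", "arguments": {"plan": [[15,31,13,0,0,0,0],[15,31,13,0,0,0,0],[15,31,13,0,0,0,0],[15,31,13,0,0,0,0],[15,30,13,0,0,0,0],[15,10,4,0,0,0,0],[15,0,0,35,0,0,0],[15,0,0,0,0,0,0],[15,0,0,20,0,0,0],[15,0,0,0,0,0,0],[15,0,0,0,0,0,0]]}}

```text
time_s: 34.05
tool_pos: [0.6043, 0.2354, 0.0854]
tool_rot: [-180.0, 0.0, 86.6]
force: [-0.7, 0.2, -0.7]
grip_width: 0.0374
```

```bash
python3 p.py .6048 .2363 .05 86.6; python3 w.py lamp_mid .6048 .2363 .082; python3 w.py supply .6048 .2363 0
```

```text
t 34.05 pos [0.6043 0.2354 0.0854] rot [-1.7997e+02  2.0000e-02  8.6560e+01] grip 0.0374
turn about tool z: -0.001 rad; AFTER turning shift x 1.0 y 0.5 z 35.4 mm dist 1
expected px [325. 298.] [283.1, 246.0, 370.0, 378.3] 0.86 fit [0.6049 0.2334] 0.7 0.649
expected px [324. 248.] [244.9, 164.6, 406.2, 306.7] 0.74 fit [0.6054 0.2436] 86.0 0.622
```

Request:
{"name": "send_rows", "arguments": {"plan": [[15,1,0,20,0,0,0],[15,0,0,10,0,0,0],[15,0,0,5,0,0,0],[15,0,0,0,0,0,0],[15,0,0,0,0,0,0],[80,0,0,0,0,0,0],[80,0,0,0,0,0,0],[80,0,0,0,0,0,0],[80,0,0,0,0,0,0],[80,0,0,-20,0,0,0],[80,0,0,-40,0,0,0],[80,0,0,-40,0,0,0]]}}

```text
time_s: 35.45
tool_pos: [0.6038, 0.2368, 0.1502]
tool_rot: [-179.9, 0.1, 86.6]
force: [0.7, 0.1, 0.9]
grip_width: 0.0783
```

Request:
{"name": "send_rows", "arguments": {"plan": [[87,0,0,-40,0,0,0],[87,-40,-20,-20,0,0,0],[87,-40,-40,0,0,0,0],[87,-40,-40,0,0,0,0],[87,-40,-40,0,0,0,0],[87,-40,-20,0,0,0,0],[87,-40,0,0,0,0,0],[87,-40,0,0,0,0,0],[87,-40,0,0,0,0,0],[87,0,0,0,0,0,0],[87,0,0,0,0,0,0]]}}

```text
time_s: 36.55
tool_pos: [0.4406, -0.0603, 0.2101]
tool_rot: [180.0, -0.1, 86.5]
force: [0.3, 0.6, -0.6]
grip_width: 0.0869
```

```bash
cat > m2.py <<'E'
from h import *
T={'device_mid':(.590,-.0133,.02),'probe_mid':(.590,-.0133,.054),'lamp_mid':(.6048,.2363,.045),'coupler_mid':(.5974,.1115,0),'attenuator_mid':(.5826,-.1381,0)}
for c in('top','side'):
    k=env.get_calibration(c); im=env.read_camera(c); cv2.imwrite(f'pics/{c}9.png',im[:,:,::-1])
    for q,(x,y,z) in T.items():
        e=project(np.array([[x,y,z+.02]]),k)[0]
        L=[l for l in env.regions_of(c,q) if np.hypot((l['rect'][0]+l['rect'][2])/2-e[0],(l['rect'][1]+l['rect'][3])/2-e[1])<15]
        if not L: print(c,q,'none'); continue
        r=fit(M[q],[(k,False,L[0]['region'])],[x,y,0],z=z,yaw=q not in('probe_mid','lamp_mid'))
        print(c,q,'err mm',np.round(1e3*(r[0][:2]-[x,y]),1),'yaw',round(np.degrees(r[0][2])%180,1),round(r[1],3))
E
python3 m2.py
```

```text
top device_mid err mm [0.9 2.8] yaw 177.9 0.534
top probe_mid err mm [1.3 2.7] yaw 178.9 0.854
top lamp_mid err mm [ 1.5 -0.7] yaw 2.4 0.852
top coupler_mid err mm [ 3.4 -0.2] yaw 178.5 0.845
top attenuator_mid none
side device_mid err mm [0.2 0. ] yaw 1.2 0.65
side probe_mid err mm [ 1.4 -1.1] yaw 1.2 0.932
side lamp_mid err mm [-0.1 -2.8] yaw 7.9 0.928
side coupler_mid err mm [ 2.9 -2.3] yaw 177.9 0.869
side attenuator_mid err mm [ 2.  -3.1] yaw 178.5 0.86
```

View pics/side9.png

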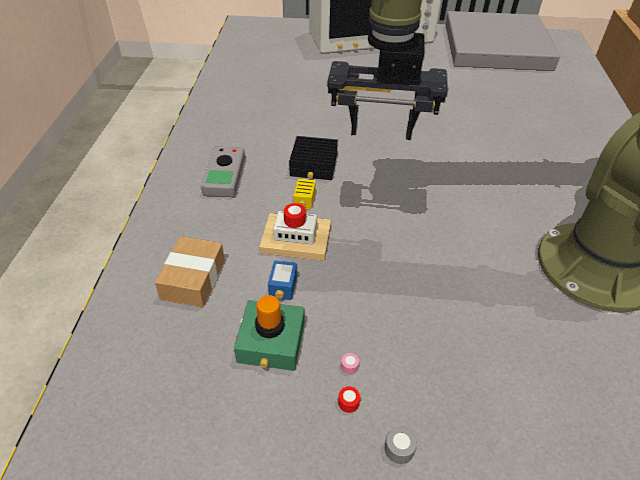

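View pics/top9.png

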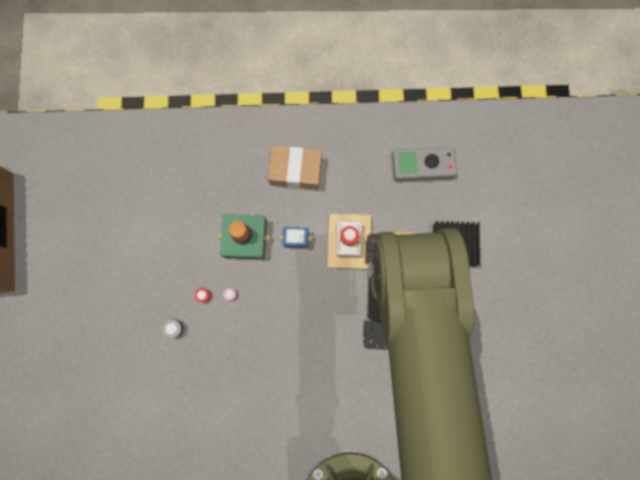

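Everything is in place: lamp on the supply (side view 268,315), coupler (283,280), device and probe on the board (295,228) and attenuator (305,192). The carton and multimeter haven't moved, and all position errors are about 4 mm or less.

```bash
python3 -c "
from cell import env
print(env.sign_off())"
```

```text
the job is handed in; nothing more can be done
None
```

I laid out the whole row and handed the job in after about 37 s of robot time. The device is on the board with the larger red probe on it, and the lamp stands on the supply. The coupler and attenuator stand at their midpoints, lined up along the row.

- **Last checks:** Fits from the overhead and side cameras put every part within about 4 mm of its target. Coupler and attenuator line up within about 2°. The device read 5° off from the side, but only about 1° or less from the other views. The pictures show everything upright and released, with the carton and multimeter apparently where they started.
- **Failed grasps:** The first two tries at the probe missed. The real finger tips appear to sit about 24 mm above the reported TCP, so they passed over the puck. Later grasps went lower to allow for this and worked.
- **Weaker checks:** The arm hid the attenuator from the overhead camera at the end, so only the side and wrist views confirm it. The final device fits overlapped poorly because the probe covers it, but a clear wrist view before the probe went on showed it centred.

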